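Height check of a test cassette under the bar gauge

TASK

Check the red-handled test cassette for height: lift it out of its rack, set it down lengthwise on the gauge plate in front of the bar, on the side where the guides flare open, and fold its handle down flat. Then push it under the bar and bring it out on the far side, keeping it flat on the plate until it is fully clear of the bar, and set it down flat in the black tray, the handle still folded. Do not bang it against the bar or drop it, and leave the other cassette and the things around alone.

Things in the scene. Friction and masses are not known exactly. Their poses are not given: they have to be found in the camera images.
- cassette: cassette to check: grey, 90 mm long (x) x 56 wide (y) x 37 high (z up) with the red bail handle on top folded, about 0.3 kg. Origin: centre of the underside. Solid to 28 mm; a 6 mm wide ridge along each long edge rises to 37 mm, the handle folds into the 44 mm channel between. The handle's hinge line runs along y at x = 0, 32.5 mm up. The +x end face is black with brass contacts.
- handle (a joint): red handle's hinge: 0 = folded flat into the channel on top, over the cassette's +x half; 1.57 = upright at its stop. Light friction (0.01 N m, 0.3 N at the tip) holds it at any angle, no spring. Starts raised, 1.3 to 1.57. Above about 0.08 the cassette does not fit under the bar.
- handle_grip (a point): middle of the handle's cross bar, 35 mm from the hinge. The cross bar is 40 mm wide (along the cassette's y), 8 mm thick (pinch here, along the cassette's x when upright) and 10 mm deep (30 to 40 mm from the hinge). Site x points away from the hinge: up when the handle is upright.
- other_cassette: a like cassette with a black handle that is fixed upright, in the rack's other bay; leave it. In the rack the top of its handle is 79 mm above the bench: carry over it with room to spare. Origin: centre of the underside.
- rack: fixed black rack, 102 (x) x 132 (y) x 36 mm high, two open-topped bays centred at y = +32 and -32 mm, each 94 (x) x 60 mm, floor 6 mm above the bench, walls 30 mm above the floor (at the -x end 18). Origin: centre of the underside. Either cassette may be in either bay, its x along the rack's x; it clears the walls when lifted 35 mm.
- gauge: fixed height gauge; origin on the bench under the middle of the bar; x along the lane, the way to push; y across. Plate 8 mm thick, x = -140 to +115 mm, 104 mm wide. Guides 12 mm high above it: lane 61 mm wide from x = -45 to +18 mm, flaring to 81 mm wide at x = -77; a cassette pushed in from behind straightens itself.
- gauge_bar: the gauge's steel bar, origin at the middle of its underside, 40 mm above the plate (3 mm over a folded cassette) and 48 above the bench; 12 mm along the lane (x = -6 to +6), 98 mm long, 13 mm high (top 61 above the bench). Black posts under its ends at y = 36.5 to 48.5 mm either side, x = -8 to +8 mm.
- gauge_start (a point): on the plate's top, 90 mm before the bar's middle, axes as the gauge: a good place for the centre of the cassette's underside at first, its front end then just in the flared mouth. Upright fingers can push its rear face to about 9 mm before the bar's middle; it then stands out about 75 mm beyond the bar.
- gauge_out (a point): on the plate's top, 65 mm beyond the bar's middle, axes as the gauge: with its centre here the cassette is clear of the bar by 14 mm (it just clears at 51 mm). Flanks of a cassette that stands out are free to grip from 25 mm beyond the bar's middle.
- tray: fixed shallow black tray, inside 116 mm (its x) x 166 mm (its y), rim 25 mm above the bench, floor 2 mm thick. Origin: centre of the underside. Between gauge and tray stands a black fixture: base 60 mm high from x = 0.47 m on (y -0.21 to 0.23), its clamp tower up to 0.38 m high at x 0.58 to 0.82, y -0.16 to -0.02 m. Carry round it on the robot's side, at x about 0.40.
- solder_spool: bystander: spool of solder, 58 mm across, 42 mm high, standing. Origin: centre of the underside.
- screwdriver: bystander: red-handled screwdriver, 163 mm long, lying. Origin: its middle, underside.
- loupe: bystander: black eye loupe, 37 mm across, 30 mm high. Origin: centre of the underside.

How it is judged:
By the outcome, as a careful person would: the job done as asked, in the order asked, and still so for the second after the job is handed in, with the robot touching nothing.
It also fails if it takes over 72 s, if anything falls off the work surface, if the arm or the gripper's body presses on something with over 40 N, if the wrist force passes 120 N, or if a joint passes its speed limit or range.

ROBOT

A 6-joint arm with a two-finger parallel gripper is mounted at the origin on a cart in front of the work surface, level with it; the furniture and walls round the work are solid. World frame = base frame: x ahead of the robot, y to its left, z up, the work surface at z = 0. Lengths are in mm, angles in rad, forces in N, time in s.
With the tool pointing down it reaches from about 350 to 775 mm from the base axis. Payload 7.3 kg.
Tool frame: the origin (TCP) lies at the very end of the fingers, on their centre line; the grasp point (between the pads) lies 19 mm behind it; z points along the fingers, y is the line along which they close (so a half turn about z gives the same grasp; the last joint's range is limited). The gripper opens to 92 mm and grips with 3 to 60 N. Pads are 19 mm wide; open, the fingers measure 130 mm over their backs; the gripper's body (75 mm by 190 mm) begins 47 mm behind the grasp point.
Start: joints at [-1.285, 0.342, 1.524, -0, 1.275, -0.146], TCP at [219.74, -476.822, 226.741] pointing down, gripper open.
Joint ranges: [-2.53, 2.53], [-0.77, 2.02], [0.04, 2.7], [-1, 4.14], [0.28, 2.66], [-3.11, 3.11]. Speed limits (rad/s): [2.57, 2.57, 3.14, 3.14, 3.14, 3.14].

INTERFACE

Orientations are given as [roll, pitch, yaw] about the fixed x, y, z axes, in that order (R = Rz(yaw) Ry(pitch) Rx(roll)).
In Python, from plant import get_obs, vision, workorder gives the robot as it stands.
- The arm moves only by the shell command python3 -m pendant 'ROWS' [OPENING]. ROWS is a JSON object of lists of equal length, an entry for each row: "dp": the shift along the tool's x, y, z in m, a list of three; "rotation": the turn, a rotation vector about the tool's x, y, z in rad, a list of three. A call has 1 to 8 rows; each row is the pose to reach, as a shift and turn from the pose commanded when the call began, along the tool's axes at that moment; what a row does not reach only later rows make up. A row lasts 1/8 s, in which the tool goes at most 62.5 mm and 10.7 degrees, less where a joint would pass 70% of its speed; a pose out of reach is approached as far as the arm can. A call with a gripper value outside its range is refused whole. OPENING is the finger opening in m, from 0 to 0.0918, set as the call begins (- or left out, the last holds). The fingers move at their own pace and stop on an object; the grip force is fixed at half the most. Time passes only in rows, so rows that repeat a pose let the fingers close. It gives the time, the measured TCP pose, the force, the opening and the grip force at its end, in the units of the state.
- get_obs(): the state, without advancing time (a new reading comes with each control period).
- vision.capture(name): name is "scene" or "top" or "wrist"; returns a dict with "pixels" (384x512x3 uint8, red, green, blue), "vfov" (degrees; the focal length in pixels is half the picture's height over the tangent of half this angle, whatever the lens; pixels are square), "cx", "cy" (the principal point, pixels), "dist" ([k1, k2, p1, p2, k3] as OpenCV has them; the pictures are not rectified), "pose" (4x4, takes a point from camera to world coordinates); the wrist camera has in their place "T_tool_cam" (4x4, takes a point from camera to tool coordinates, whose origin is the TCP and whose axes are the flange's). Camera axes: x right, y up, looking along -z (the intrinsics and any distortion apply to the point x, -y, -z); pixel columns grow to the right and rows downward; lengths in mm; the calibration is good to about 2 mm. A picture is of the moment at which its call begins: read the wrist's pose just before it. There is no depth.
- workorder.close_job(): hands the job in; it is judged then, once.
The state is a dict: "time": time; "joint_positions": joint angles; "dq": joint speeds; "tau": joint torques, N m; "tool_pos": TCP position; "tcp_rot": TCP orientation; "contact_force": force on the tool from outside, world axes, zero at the start; "moment": the same for the moment, N m; "grip_width": finger opening in mm; "finger_force": force on a finger pad.
Only numpy, scipy, OpenCV 4.12 (cv2) and the standard library are available. Lean on these libraries where they do the work, as an engineer would, in place of code of your own. Each camera call takes 0.05 s, during which the arm holds its last target. There are 200 camera calls.

## Working session

There is one attempt and no reset: what is moved stays moved. The work goes in short steps, Python scripts to look and compute and a shell command to move; the robot and the scene stay as the last step left them, time stands still between calls to the robot, and variables do not carry over. Pictures are saved under pics/ and viewed, at most 10 in all, crops included, and the job is handed in when it is done.

```bash
ls; mkdir -p pics
cat > h.py <<'E'
import numpy as np, cv2
from plant import get_obs, vision, workorder
from scipy.spatial.transform import Rotation as R
def T_tool():
    o=get_obs(); T=np.eye(4); T[:3,:3]=R.from_euler('xyz',o['tcp_rot']).as_matrix(); T[:3,3]=o['tool_pos']; return T
def cap(n):
    T=T_tool(); c=vision.capture(n)
    if n=='wrist': c['pose']=T@np.array(c['T_tool_cam'])
    c['pose']=np.array(c['pose']); f=192/np.tan(np.radians(c['vfov'])/2)
    c['K']=np.array([[f,0,c['cx']],[0,f,c['cy']],[0,0,1.]]); c['dist']=np.array(c['dist'],float); return c
def ray(c,uv):
    p=cv2.undistortPoints(np.array(uv,float).reshape(-1,1,2),c['K'],c['dist']).reshape(-1,2)
    d=np.c_[p[:,0],-p[:,1],-np.ones(len(p))]@c['pose'][:3,:3].T
    return c['pose'][:3,3],d/np.linalg.norm(d,axis=1)[:,None]
def onz(c,uv,z):
    o,d=ray(c,uv); return o+d*((z-o[2])/d[:,2])[:,None]
def proj(c,P):
    P=np.atleast_2d(P); q=(P-c['pose'][:3,3])@c['pose'][:3,:3]; q=q*[1,-1,-1]
    return cv2.projectPoints(q.reshape(-1,1,3),np.zeros(3),np.zeros(3),c['K'],c['dist'])[0].reshape(-1,2)
def tri(obs):
    A=np.zeros((3,3));b=np.zeros(3)
    for c,uv in obs:
        o,d=ray(c,[uv]); M=np.eye(3)-np.outer(d[0],d[0]); A+=M;b+=M@o
    return np.linalg.solve(A,b)
def save(c,n,box=None,s=1):
    im=c['pixels'][:,:,::-1]
    if box: im=im[box[1]:box[3],box[0]:box[2]]
    cv2.imwrite('pics/'+n+'.png',cv2.resize(im,None,fx=s,fy=s,interpolation=cv2.INTER_CUBIC))
E
python3 - <<'E'
from h import *
for n in ['scene','top']:
    c=cap(n); save(c,n,s=1.5); print(n,c['vfov'],c['pose'][:3,3].round(),c['pose'][:3,2].round(2),c['dist'])
c=cap('wrist');print(np.array(c['T_tool_cam']).round(2),c['vfov'],c['dist']); o=get_obs(); print(o)
E
```

```text
pics
scene 53.81249606350417 [-206.  484. 1142.] [-0.51  0.38  0.77] [0.04221437 0.         0.         0.         0.        ]
top 51.86332245005062 [ 391.  -75. 1278.] [-0.09 -0.01  1.  ] [-0.05925513  0.          0.          0.          0.        ]
[[   0.      0.96    0.27   71.68]
 [   1.      0.     -0.      0.17]
 [  -0.      0.27   -0.96 -158.24]
 [   0.      0.      0.      1.  ]] 66.63046578304959 [-0.00088737  0.          0.          0.          0.        ]
{'time': 0.15, 'joint_positions': array([-1.28502411e+00,  3.42511053e-01,  1.52478299e+00,  1.23845087e-05,
        1.27539524e+00, -1.45997713e-01]), 'dq': array([ 0.00180718, -0.00260239, -0.00095083,  0.00078203, -0.00151868,
       -0.0005713 ]), 'tau': array([-6.31206149e-04, -4.31470656e+01, -2.44352746e+01,  7.16937915e-02,
        5.37150598e-02, -7.91618572e-05]), 'tool_pos': array([ 219.64159896, -476.51949519,  226.236507  ]), 'tcp_rot': array([-3.14050941e+00, -1.71255403e-04,  4.31766228e-01]), 'contact_force': array([ 0.07440696,  0.43704141, -0.01007915]), 'moment': array([0.00174778, 0.0271145 , 0.04635399]), 'finger_force': 0.0, 'grip_width': 91.97548061271993}
```

View pics/top.png

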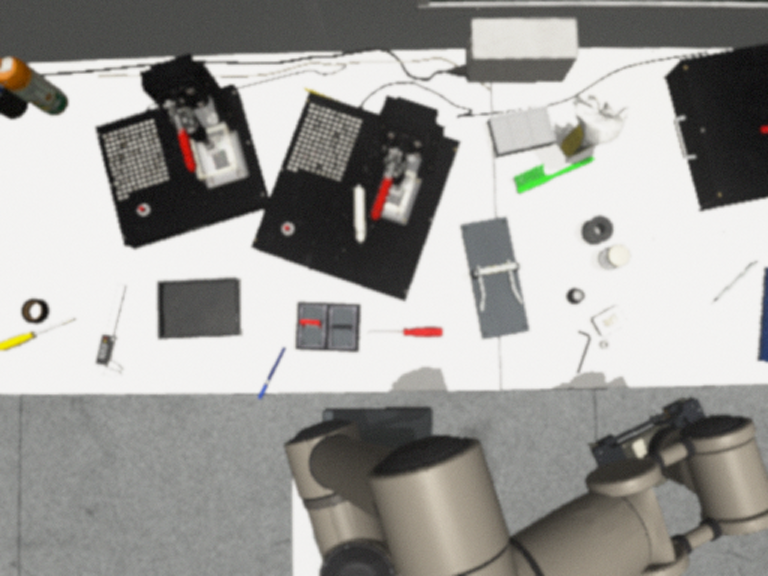

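View pics/scene.png

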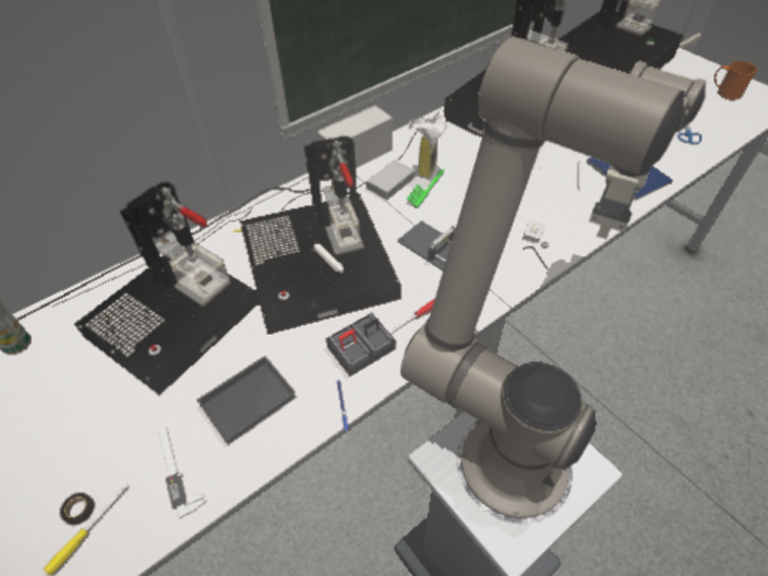

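The top view (768×576 scale) shows the rack at (328,327) with the red-handled cassette in its left bay (handle at 311,323). The gauge is at (495,268), with its guides flaring towards the robot (mouth at about 482–522,308). The tray is at (200,308), the screwdriver at (405,331) and the loupe at (575,295). The scene view agrees, with the red handle at (346,338).

Run:
```python
from h import *
c=cap('top')
for n,p,z in [('rackTL',(297,302),36),('rackBR',(359,351),36),('red',(311,323),75),('oth',(343,326),75),('barL',(476,269),61),('barR',(516,266),61),('plTL',(461,224),8),('plTR',(506,218),8),('plBL',(484,338),8),('plBR',(528,331),8),('tTL',(157,281),25),('tTR',(241,278),25),('tBL',(160,338),25),('tBR',(241,335),25),('loupe',(575,295),30)]:
    print(n,onz(c,[np.array(p)/1.5],z)[0].round())
```

```text
rackTL [475. 138.  36.]
rackBR [371.   8.  36.]
red [429. 103.  75.]
oth [422.  38.  75.]
barL [ 537. -237.   61.]
barR [ 542. -320.   61.]
plTL [ 642. -214.    8.]
plTR [ 654. -312.    8.]
plBL [ 395. -257.    8.]
plBR [ 408. -352.    8.]
tTL [525. 445.  25.]
tTR [529. 261.  25.]
tBL [402. 436.  25.]
tBR [407. 260.  25.]
loupe [ 482. -450.   30.]
```

```bash
cat >> h.py <<'E'
def go(p,yaw):
    T=T_tool(); Rt=R.from_euler('xyz',[np.pi,0,yaw]).as_matrix()
    print('dp',(T[:3,:3].T@(np.array(p,float)-T[:3,3])/1000).round(4),'rot',R.from_matrix(T[:3,:3].T@Rt).as_rotvec().round(4))
E
python3 -m pendant '{"dp":[[0.03,-0.01,0],[0.07,-0.02,0],[0.11,-0.03,-0.01],[0.15,-0.04,-0.01],[0.19,-0.05,-0.02],[0.23,-0.06,-0.02],[0.27,-0.07,-0.02],[0.285,-0.07,-0.02]],"rotation":[[0,0,-0.15],[0,0,-0.3],[0,0,-0.45],[0,0,-0.6],[0,0,-0.75],[0,0,-0.9],[0,0,-1.05],[0,0,-1.15]]}' 0.09
python3 - <<'E'
from h import *
o=get_obs(); print(o['tool_pos'],o['tcp_rot'],o['joint_positions'])
go([425,70,250],1.57)
c=cap('wrist'); np.save('w1.npy',c,allow_pickle=True); save(c,'w1',s=1.5)
E
```

```text
time: 1.2
tool_pos: [450.7, -292.2, 246.5]
tcp_rot: [3.142, -0.001, 1.588]
contact_force: [0.9, 0.3, -0.5]
grip_width: 90.2
finger_force: 0.0
[ 450.69681006 -292.15551591  246.54986025] [ 3.14158645e+00 -5.28396825e-04  1.58812137e+00] [-7.18095355e-01  3.49790584e-01  1.45658312e+00  4.07207109e-04
  1.33556887e+00 -7.35515374e-01]
dp [ 0.3625 -0.0194 -0.0033] rot [ 0.     -0.0005  0.0181]
```

View pics/w1.png

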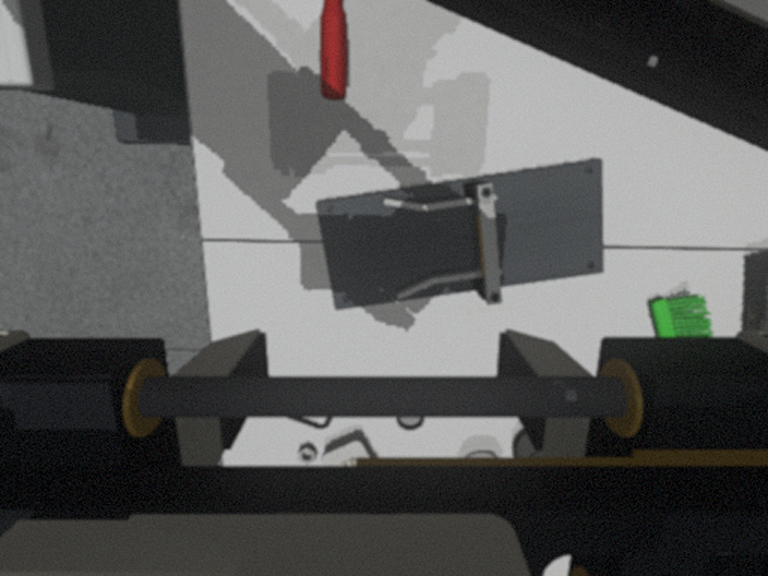

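The wrist view shows the gauge plate with corners at (318,202), (601,159), (603,272) and (336,308). The bar bolts are at (486,192) and (494,297), and the guides flare to the left, towards the robot. Next I go over the rack.

```bash
python3 -m pendant '{"dp":[[0.02,0,0],[0.07,0,0],[0.12,-0.01,0],[0.17,-0.01,0],[0.22,-0.01,0],[0.27,-0.02,0],[0.31,-0.02,0],[0.33,-0.02,0]],"rotation":[[0,0,0.01],[0,0,0.01],[0,0,0.01],[0,0,0.018],[0,0,0.018],[0,0,0.018],[0,0,0.018],[0,0,0.018]]}'
python3 -m pendant '{"dp":[[0,0,0],[0,0,0]],"rotation":[[0,0,0],[0,0,0]]}'
python3 - <<'E'
from h import *
c=cap('wrist'); np.save('w2.npy',c,allow_pickle=True); save(c,'w2',s=1.5)
w1=np.load('w1.npy',allow_pickle=True).item(); t=cap('top'); np.save('t.npy',t,allow_pickle=True)
for n,p in [('plA',(318,202)),('plB',(601,159)),('plC',(603,272)),('plD',(336,308))]: print(n,onz(w1,[np.array(p)/1.5],8)[0].round(1))
for n,p in [('b1',(486,192)),('b2',(494,297))]: print(n,onz(w1,[np.array(p)/1.5],61)[0].round(1))
E
```

```text
time: 2.25
tool_pos: [425.1, 37.2, 246.8]
tcp_rot: [3.142, 0.0, 1.564]
contact_force: [0.3, 0.1, -0.5]
grip_width: 90.0
finger_force: 0.0
time: 2.5
tool_pos: [425.6, 35.0, 246.6]
tcp_rot: [-3.141, 0.001, 1.563]
contact_force: [-0.1, 0.1, 0.3]
grip_width: 89.8
finger_force: 0.0
plA [ 393.3 -253.8    8. ]
plB [ 640.4 -212.5    8. ]
plC [ 657.5 -313.4    8. ]
plD [ 408.4 -353.1    8. ]
b1 [ 530.1 -239.5   61. ]
b2 [ 543.5 -323.6   61. ]
```

View pics/w2.png

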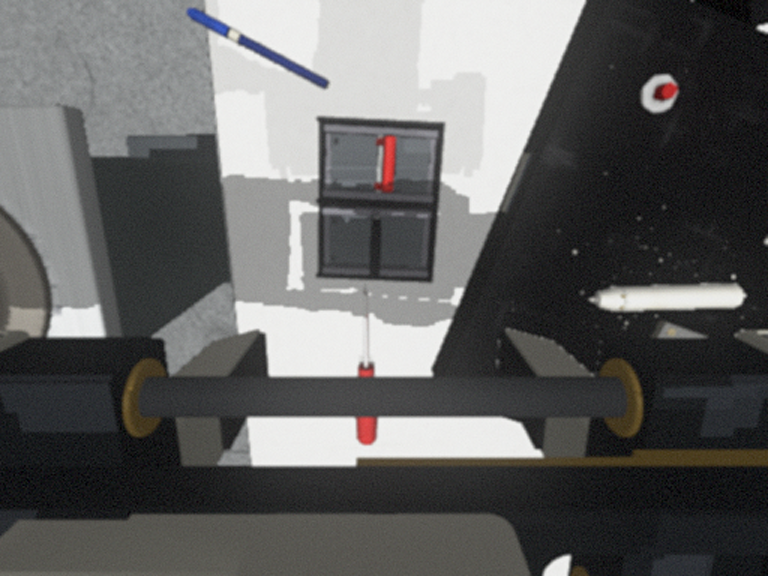

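The wrist view shows the rack with corners at (318,118), (444,124), (433,281) and (318,279). The red handle is upright at (389,163), and its lit left side at (380,163) shows a slight lean towards world +x. The black handle is at (376,247).

```bash
cat >> h.py <<'E'
def red(c,box):
    im=c['pixels'].astype(int); m=((im[:,:,0]>110)&(im[:,:,1]<70)&(im[:,:,2]<70)).astype(np.uint8)
    k=np.zeros_like(m); k[box[1]:box[3],box[0]:box[2]]=1; m*=k
    n,l,s,ce=cv2.connectedComponentsWithStats(m); i=1+np.argmax(s[1:,4]); pts=np.argwhere(l==i)[:,::-1]
    return ce[i],s[i],cv2.minAreaRect(pts.astype(np.float32)),pts
E
python3 - <<'E'
from h import *
w=np.load('w2.npy',allow_pickle=True).item(); t=np.load('t.npy',allow_pickle=True).item(); s=cap('scene')
a=[]
for c,b in [(w,(230,80,290,135)),(t,(195,205,217,225)),(s,(215,210,245,245))]:
    r=red(c,b); print(r[0].round(1),r[1],[np.round(x,1) for x in r[2]], onz(c,[r[0]],74)[0].round(1)); a.append((c,r[0]))
print(tri(a).round(1),tri(a[:2]).round(1),tri([a[0],a[2]]).round(1))
# top edge of the handle face in wrist
for n,p in [('L',(383.5,163)),('R',(395,163)),('t',(390,136)),('b',(388,191))]: print(n,onz(w,[np.array(p)/1.5],78)[0].round(1))
print(w['pose'][:3,3].round())
for p in [(318,118),(444,124),(433,281),(318,279)]: print(onz(w,[np.array(p)/1.5],36)[0].round(1))
E
```

```text
[258.4 109.2] [251  90  13  37 239] [array([257., 108.]), array([36., 12.]), np.float64(90.0)] [430.7 106.9  74. ]Traceback (most recent call last):
  File "<stdin>", line 5, in <module>
  File "h.py", line 35, in red
    n,l,s,ce=cv2.connectedComponentsWithStats(m); i=1+np.argmax(s[1:,4]); pts=np.argwhere(l==i)[:,::-1]
                                                      ~~~~~~~~~^^^^^^^^^
    return _wrapfunc(a, 'argmax', axis=axis, out=out, **kwds)
    return bound(*args, **kwds)
ValueError: attempt to get argmax of an empty sequence
```

```bash
python3 -m pendant '{"dp":[[0.01,0,0.02],[0.025,0.002,0.04],[0.04,0.005,0.065],[0.045,0.005,0.075],[0.045,0.005,0.075],[0.045,0.005,0.075]],"rotation":[[0,0,0],[0,0,0],[0,0,0],[0,0,0],[0,0,0],[0,0,0]]}' 0.04
cat > m.py <<'E'
from h import *
w=np.load('w2.npy',allow_pickle=True).item(); s=cap('scene'); w3=cap('wrist'); np.save('w3.npy',w3,allow_pickle=True)
save(w3,'w3',s=1.5); print(proj(w3,w['pose'][:3,3]*0+[430,105,75]))
a=[]
for c,b in [(w,(230,80,290,135)),(w3,(200,60,330,260)),(s,(215,210,245,245))]:
  try:
    r=red(c,b); print(r[0].round(1),r[1],[np.round(x,1) for x in r[2]], onz(c,[r[0]],74)[0].round(1)); a.append((c,r[0]))
  except ValueError: print('none')
print(tri(a[:2]).round(1)); print(tri(a).round(1))
for p in [(318,118),(444,124),(433,281),(318,279)]: print(onz(w,[np.array(p)/1.5],36)[0].round(1))
E
python3 m.py
```

```text
time: 3.4
tool_pos: [431.5, 80.2, 172.5]
tcp_rot: [3.14, 0.0, 1.563]
contact_force: [0.3, -0.2, -0.1]
grip_width: 40.5
finger_force: 0.0
[[252.12057118 164.38664809]]
[258.4 109.2] [251  90  13  37 239] [array([257., 108.]), array([36., 12.]), np.float64(90.0)] [430.7 106.9  74. ]
[253.4 163.4] [249 141  10  44 319] [array([253.6, 162.5]), array([ 8.2, 43.4]), np.float64(3.6)] [431.1 105.7  74. ]
[231.6 223.4] [226 220  12   9  39] [array([231.3, 223.9]), array([ 7.4, 10.8]), np.float64(84.3)] [424.  108.6  74. ]
[430.9 106.9  80.6]
[430.7 105.3  64. ]
[376.3 142.2  36. ]
[476.  136.9  36. ]
[470.2   8.3  36. ]
[370.2  10.9  36. ]
```

View pics/w3.png

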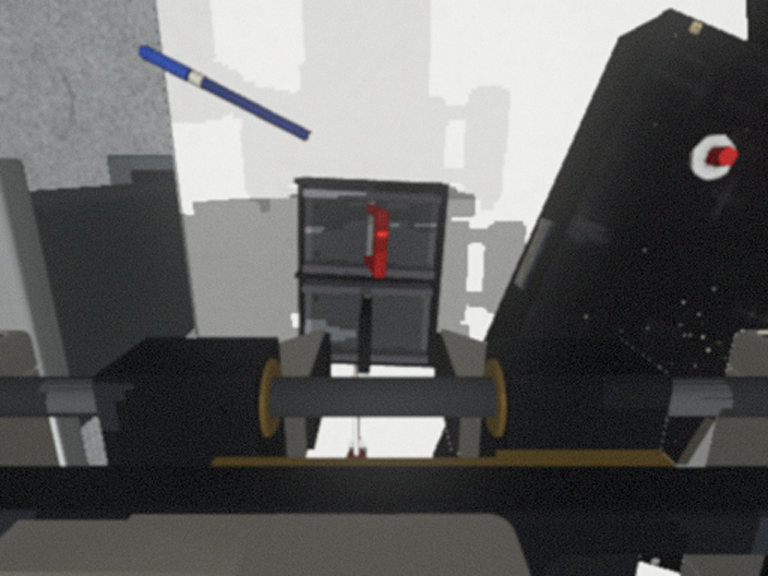

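The wrist view from closer shows the red handle at (377,240), its bar near (431,106) and leaning about 6 mm to +x. The pinch lane is clear. I descend with the fingers astride the hinge plane and close.

```bash
python3 -m pendant '{"dp":[[0.01,-0.002,0.01],[0.02,-0.005,0.03],[0.026,-0.006,0.055],[0.026,-0.006,0.08],[0.026,-0.006,0.1],[0.026,-0.006,0.112],[0.026,-0.006,0.118],[0.026,-0.006,0.118]],"rotation":[[0,0,0.01],[0,0,0.02],[0,0,0.04],[0,0,0.04],[0,0,0.04],[0,0,0.04],[0,0,0.04],[0,0,0.04]]}' 0.04
python3 -m pendant '{"dp":[[0,0,0],[0,0,0],[0,0,0],[0,0,0],[0,0,0],[0,0,0]],"rotation":[[0,0,0],[0,0,0],[0,0,0],[0,0,0],[0,0,0],[0,0,0]]}' 0.002
python3 -m pendant '{"dp":[[0,0,-0.002],[0,0,-0.005],[0,0,-0.01],[0,0,-0.02],[0,0,-0.03],[0,0,-0.04],[0,0,-0.04]],"rotation":[[0,0,0],[0,0,0],[0,0,0],[0,0,0],[0,0,0],[0,0,0],[0,0,0]]}'
python3 - <<'E'
from h import *
c=cap('wrist'); save(c,'w4',s=1.5)
E
```

```text
time: 4.5
tool_pos: [425.2, 106.9, 53.7]
tcp_rot: [3.142, 0.0, 1.524]
contact_force: [0.2, -0.1, -1.6]
grip_width: 40.1
finger_force: 0.0
time: 5.25
tool_pos: [425.2, 106.8, 53.9]
tcp_rot: [3.141, 0.0, 1.524]
contact_force: [-1.3, 0.9, 5.1]
grip_width: 7.6
finger_force: 30.0
time: 6.12
tool_pos: [425.8, 106.8, 94.7]
tcp_rot: [3.139, -0.0, 1.524]
contact_force: [-0.2, 0.0, -4.1]
grip_width: 7.7
finger_force: 30.0
```

View pics/w4.png

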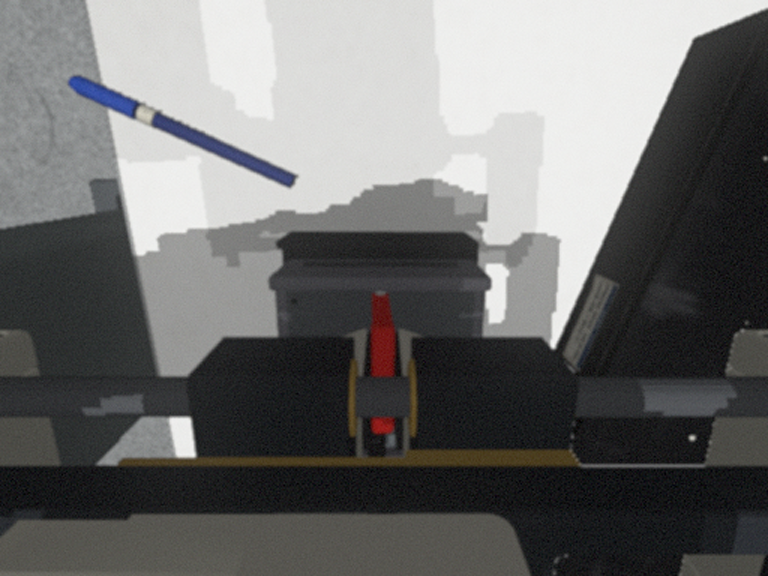

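The cassette hangs level in the pinch, its edge running straight at row 283. I raise it and carry it to above the gauge's mouth.

```bash
python3 -m pendant '{"dp":[[0,0,-0.01],[0,0,-0.03],[0,0,-0.05],[0,0,-0.068],[-0.005,0,-0.075],[-0.02,0.002,-0.075],[-0.045,0.004,-0.075],[-0.075,0.007,-0.075]],"rotation":[[0,0,0],[0,0,0],[0,0,0],[0,0,0],[0,0,0],[0,0,0],[0,0,-0.02],[0,0,-0.04]]}' 
python3 -m pendant '{"dp":[[-0.035,0.003,0],[-0.07,0.006,0],[-0.105,0.01,0],[-0.14,0.014,0],[-0.175,0.018,0],[-0.21,0.022,0],[-0.24,0.025,0],[-0.265,0.027,0]],"rotation":[[0,0,-0.02],[0,0,-0.04],[0,0,-0.06],[0,0,-0.08],[0,0,-0.1],[0,0,-0.12],[0,0,-0.14],[0,0,-0.16]]}' 
python3 -m pendant '{"dp":[[-0.02,0.002,0],[-0.035,0.003,0],[-0.045,0.004,0],[-0.05,0.005,0],[-0.05,0.005,0],[-0.05,0.005,0]],"rotation":[[0,0,0],[0,0,0],[0,0,0],[0,0,0],[0,0,0],[0,0,0]]}'
cat > g.py <<'E'
from h import *
c=cap('wrist'); np.save('w5.npy',c,allow_pickle=True); save(c,'w5',s=1.5)
for n,P in [('A',(393.3,-253.8,8)),('B',(640.4,-212.5,8)),('C',(657.5,-313.4,8)),('b1',(530,-239.5,61)),('b2',(543.5,-323.6,61))]: print(n,proj(c,P)[0].round(1)*1.5)
t=cap('top'); save(t,'t2',(270,120,400,250),5); np.save('t2.npy',t,allow_pickle=True)
go([448.2,-295.8,100],1.733)
E
python3 g.py
```

```text
time: 7.18
tool_pos: [428.0, 30.2, 167.9]
tcp_rot: [-3.14, 0.0, 1.565]
contact_force: [0.9, 0.1, -2.5]
grip_width: 7.4
finger_force: 30.0
time: 8.18
tool_pos: [452.7, -235.6, 167.5]
tcp_rot: [-3.14, -0.001, 1.723]
contact_force: [0.2, 0.4, -3.3]
grip_width: 7.5
finger_force: 30.0
time: 8.93
tool_pos: [466.3, -281.7, 168.7]
tcp_rot: [-3.141, -0.0, 1.724]
contact_force: [-0.2, 0.1, -3.7]
grip_width: 7.6
finger_force: 30.0
A [287.55 211.5 ]
B [635.25 207.45]
C [616.95 339.75]
b1 [495.45 231.75]
b2 [487.2 360.3]
dp [-0.0111 -0.0201  0.0688] rot [-0.     -0.     -0.0086]
```

View pics/w5.png

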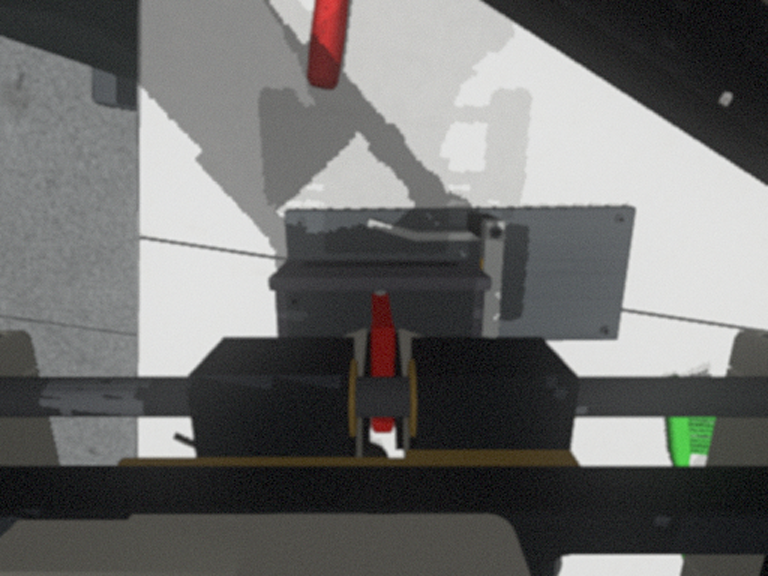

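The predicted plate corners and bolt fall within about 2 px of the picture (plate corner at 634,206; bolt at 495,231), so the gauge pose holds. I lower the cassette onto the plate.

```bash
python3 -m pendant '{"dp":[[-0.004,-0.007,0.005],[-0.008,-0.014,0.02],[-0.011,-0.02,0.04],[-0.011,-0.02,0.06],[-0.011,-0.02,0.08],[-0.011,-0.02,0.096],[-0.011,-0.02,0.105],[-0.011,-0.02,0.108]],"rotation":[[0,0,-0.003],[0,0,-0.006],[0,0,-0.009],[0,0,-0.009],[0,0,-0.009],[0,0,-0.009],[0,0,-0.009],[0,0,-0.009]]}' 
python3 -m pendant '{"dp":[[0,0,0.001],[0,0,0.002],[0,0,0.003],[0,0,0.004]],"rotation":[[0,0,0],[0,0,0],[0,0,0],[0,0,0]]}'
```

```text
time: 10.02
tool_pos: [448.1, -296.2, 60.4]
tcp_rot: [-3.141, -0.0, 1.733]
contact_force: [-0.4, 0.8, -3.3]
grip_width: 7.6
finger_force: 30.0
time: 10.52
tool_pos: [448.3, -296.3, 56.9]
tcp_rot: [3.141, 0.0, 1.733]
contact_force: [-0.3, -0.3, -3.2]
grip_width: 8.0
finger_force: 30.0
```

```bash
python3 -m pendant '{"dp":[[0,0,0.0005],[0,0,0.001],[0,0,0.001]],"rotation":[[0,0,0],[0,0,0],[0,0,0]]}'
python3 -m pendant '{"dp":[[0,0,0.0005],[0,0,0.001],[0,0,0.001]],"rotation":[[0,0,0],[0,0,0],[0,0,0]]}'
```

```text
time: 10.9
tool_pos: [448.3, -296.3, 56.0]
tcp_rot: [3.141, 0.0, 1.733]
contact_force: [-0.7, 0.8, 0.4]
grip_width: 7.4
finger_force: 30.0
time: 11.28
tool_pos: [448.6, -296.3, 55.9]
tcp_rot: [3.141, 0.001, 1.733]
contact_force: [-1.9, 2.2, 8.8]
grip_width: 8.0
finger_force: 30.0
```

```bash
python3 -m pendant '{"dp":[[0,0,-0.001],[0,0,-0.001],[0,0,-0.001],[0,0,-0.01],[0,0,-0.025],[0,0,-0.04],[0,0,-0.047],[0,0,-0.047]],"rotation":[[0,0,0],[0,0,0],[0,0,0],[0,0,0],[0,0,0],[0,0,0],[0,0,0],[0,0,0]]}' 0.03
python3 -m pendant '{"dp":[[0,-0.01,0],[0,-0.025,0],[0,-0.04,0],[0,-0.045,0],[0,-0.045,0.01],[0,-0.045,0.025],[0,-0.045,0.035],[0,-0.045,0.035]],"rotation":[[0,0,0],[0,0,0],[0,0,0],[0,0,0],[0,0,0],[0,0,0],[0,0,0],[0,0,0]]}' 0
python3 -m pendant '{"dp":[[0,0.006,0],[0,0.013,0],[0,0.02,0],[0,0.027,0],[0,0.034,0],[0,0.041,0],[0,0.048,0],[0,0.054,0]],"rotation":[[0,0,0],[0,0,0],[0,0,0],[0,0,0],[0,0,0],[0,0,0],[0,0,0],[0,0,0]]}'
python3 - <<'E'
from h import *
c=cap('wrist'); save(c,'w6',s=1.5)
go([448.4,-296.1,60],1.733)
E
```

```text
time: 12.28
tool_pos: [448.6, -296.5, 102.6]
tcp_rot: [3.141, 0.001, 1.733]
contact_force: [0.7, 0.3, -0.2]
grip_width: 29.9
finger_force: 0.0
time: 13.28
tool_pos: [403.5, -302.8, 65.4]
tcp_rot: [-3.14, -0.002, 1.733]
contact_force: [-0.5, 0.6, -0.5]
grip_width: 0.2
finger_force: 0.0
time: 14.28
tool_pos: [457.6, -294.7, 66.7]
tcp_rot: [-3.142, 0.0, 1.733]
contact_force: [-0.1, 0.4, -0.4]
grip_width: 0.6
finger_force: 0.1
dp [ 0.0002 -0.0099  0.0068] rot [0.0006 0.0004 0.0001]
```

View pics/w6.png

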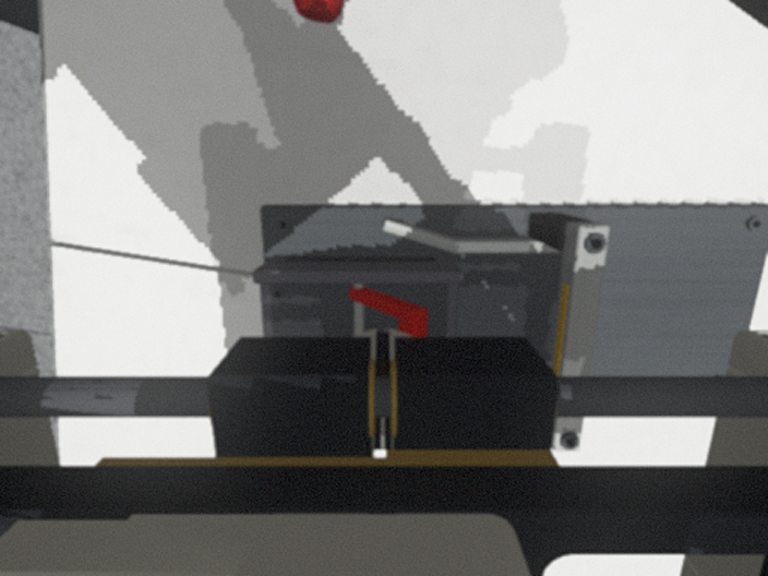

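The handle is folded to about 45° (bar at 413,320), ahead of the fingertips, and the cassette has not moved. I continue the fold down.

```bash
python3 -m pendant '{"dp":[[0,0.007,0.001],[0,0.013,0.004],[0,0.018,0.008],[0,0.021,0.012],[0,0.022,0.015],[0,0.022,0.018],[0,0.022,0.019],[0,0.022,0.019]],"rotation":[[0,0,0],[0,0,0],[0,0,0],[0,0,0],[0,0,0],[0,0,0],[0,0,0],[0,0,0]]}'
python3 -m pendant '{"dp":[[0,0,0.001],[0,0,0.0015],[0,0,0.0025],[0,0,0.0025]],"rotation":[[0,0,0],[0,0,0],[0,0,0],[0,0,0]]}'
```

```text
time: 15.32
tool_pos: [478.7, -291.3, 47.7]
tcp_rot: [-3.141, -0.0, 1.733]
contact_force: [0.0, -0.0, -0.7]
grip_width: 0.2
finger_force: 0.0
time: 15.82
tool_pos: [478.8, -291.2, 45.2]
tcp_rot: [-3.141, 0.0, 1.733]
contact_force: [-0.1, -0.2, -0.2]
grip_width: 0.7
finger_force: 0.0
```

```bash
python3 -m pendant '{"dp":[[0,0,0.0005],[0,0,0.001],[0,0,0.001]],"rotation":[[0,0,0],[0,0,0],[0,0,0]]}'
python3 -m pendant '{"dp":[[0,0,0.0003],[0,0,0.0006],[0,0,0.0006]],"rotation":[[0,0,0],[0,0,0],[0,0,0]]}'
```

```text
time: 16.2
tool_pos: [478.9, -291.2, 44.6]
tcp_rot: [3.141, 0.0, 1.733]
contact_force: [-1.3, 0.9, 5.5]
grip_width: 0.4
finger_force: 2.4
time: 16.58
tool_pos: [478.9, -291.3, 44.5]
tcp_rot: [3.141, 0.001, 1.733]
contact_force: [-2.6, 2.0, 8.7]
grip_width: 0.5
finger_force: 4.4
```

The handle stops flat at 44.5 mm with a light press. Next I lift, turn 90° and go behind the cassette.

```bash
python3 -m pendant '{"dp":[[0,0,-0.02],[0,-0.01,-0.05],[0,-0.025,-0.065],[0,-0.045,-0.065],[0,-0.065,-0.065],[0,-0.085,-0.065],[0,-0.1,-0.065],[0,-0.105,-0.065]],"rotation":[[0,0,0.05],[0,0,0.2],[0,0,0.38],[0,0,0.56],[0,0,0.74],[0,0,0.92],[0,0,1.1],[0,0,1.28]]}'
python3 -m pendant '{"dp":[[0,0,0],[0,0,0],[0,0,0]],"rotation":[[0,0,0.17],[0,0,0.29],[0,0,0.29]]}'
cat > q.py <<'E'
from h import *
c=cap('wrist'); np.save('w7.npy',c,allow_pickle=True); save(c,'w7',s=1.5)
go([375.3,-307.9,15],0.162)
t=cap('top'); save(t,'t3',(270,120,400,250),5); np.save('t3.npy',t,allow_pickle=True)
E
python3 q.py
```

```text
time: 17.58
tool_pos: [374.4, -308.2, 108.5]
tcp_rot: [-3.141, 0.0, 0.446]
contact_force: [0.3, 0.2, 0.4]
grip_width: 0.8
finger_force: 0.0
time: 17.95
tool_pos: [375.2, -308.2, 108.5]
tcp_rot: [3.142, 0.0, 0.164]
contact_force: [0.1, 0.1, 0.6]
grip_width: 0.2
finger_force: 0.0
dp [ 0.0002 -0.0002  0.0935] rot [-0.0001  0.      0.0033]
```

View pics/w7.png

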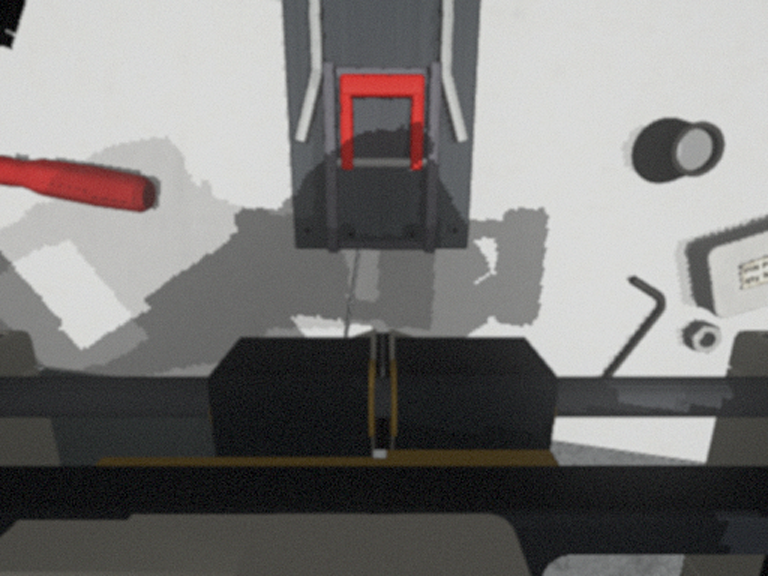

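The wrist view shows the red handle folded flat in the channel (bar at 382,85). The cassette sits centred and straight in the flared mouth, its rear edge at row 247. I lower behind it and push.

```bash
python3 -m pendant '{"dp":[[0,0,0.01],[0,0,0.03],[0,0,0.05],[0,0,0.07],[0,0,0.085],[0.003,0,0.0935],[0.008,0,0.0935],[0.012,0,0.0935]],"rotation":[[0,0,0.003],[0,0,0.003],[0,0,0.003],[0,0,0.003],[0,0,0.003],[0,0,0.003],[0,0,0.003],[0,0,0.003]]}'
python3 -m pendant '{"dp":[[0.003,0,0],[0.006,0,0],[0.009,0,0],[0.013,0,0],[0.019,0,0],[0.026,0,0],[0.033,0,0],[0.04,0,0]],"rotation":[[0,0,0],[0,0,0],[0,0,0],[0,0,0],[0,0,0],[0,0,0],[0,0,0],[0,0,0]]}'
python3 -m pendant '{"dp":[[0.007,0,0],[0.015,0,0],[0.023,0,0],[0.031,0,0],[0.038,0,0],[0.044,0,0],[0.048,0,0],[0.05,0,0]],"rotation":[[0,0,0],[0,0,0],[0,0,0],[0,0,0],[0,0,0],[0,0,0],[0,0,0],[0,0,0]]}'
python3 - <<'E'
from h import *
c=cap('wrist'); save(c,'w8',s=1.5)
T=T_tool(); d=np.array([np.cos(.162),np.sin(.162)]); print('tcp lane',(T[:2,3]-[537,-281.3])@d,(T[:2,3]-[537,-281.3])@[-d[1],d[0]])
E
```

```text
time: 19.05
tool_pos: [387.8, -306.5, 15.6]
tcp_rot: [3.141, -0.001, 0.16]
contact_force: [-0.1, -0.5, -0.1]
grip_width: 0.5
finger_force: 0.0
time: 20.05
tool_pos: [427.1, -299.8, 15.1]
tcp_rot: [3.141, -0.0, 0.16]
contact_force: [-3.8, -0.9, 1.7]
grip_width: 0.3
finger_force: 1.8
time: 21.05
tool_pos: [476.1, -291.8, 15.1]
tcp_rot: [3.142, 0.0, 0.16]
contact_force: [-3.2, -1.4, 1.1]
grip_width: 0.4
finger_force: 1.5
tcp lane -61.62943959074782 -0.5820977813286223
```

View pics/w8.png

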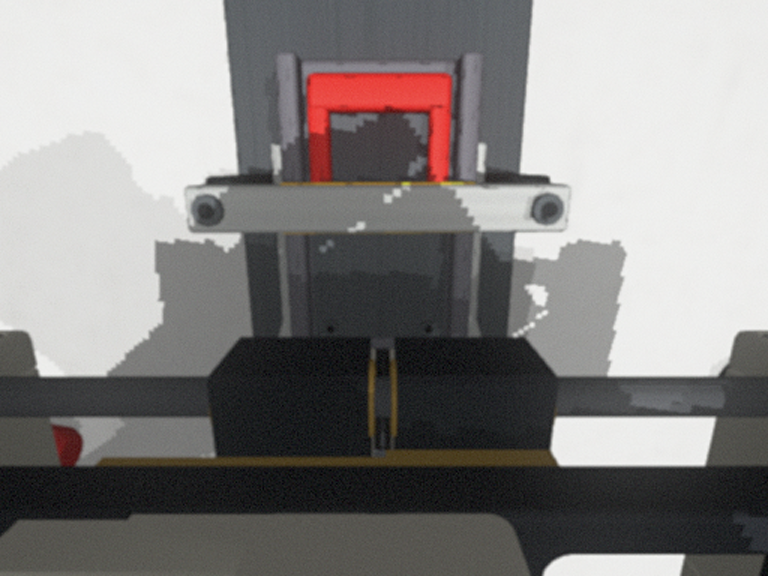

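The cassette is passing under the bar. Its front edge is at row 58, the folded handle at (380,90), and it runs straight between the bolts at (206,211) and (547,209). I continue the push.

```bash
python3 - <<'E'
from h import *
c=cap('wrist'); d=np.array([np.cos(.162),np.sin(.162)])
for p,z in [((289,55),45),((470,55),45),((335,64),36),((430,64),36),((206,211),61),((547,209),61)]:
    P=onz(c,[np.array(p)/1.5],z)[0][:2]-[537,-281.3]; print(round(P@d,1),round(P@[-d[1],d[0]],1))
E
python3 -m pendant '{"dp":[[0.006,0,0],[0.013,0,0],[0.02,0,0],[0.025,0,0],[0.029,0,0],[0.032,0,0],[0.033,0,0],[0.033,0,0]],"rotation":[[0,0,0],[0,0,0],[0,0,0],[0,0,0],[0,0,0],[0,0,0],[0,0,0],[0,0,0]]}'
```

```text
38.3 23.7
38.3 -24.4
38.0 12.4
37.9 -14.7
-1.0 43.8
-0.7 -42.8
time: 22.15
tool_pos: [508.7, -286.7, 15.2]
tcp_rot: [3.141, -0.0, 0.16]
contact_force: [-0.4, 0.9, 0.1]
grip_width: 0.4
finger_force: 0.2
```

```bash
python3 -m pendant '{"dp":[[0.002,0,0],[0.004,0,0],[0.006,0,0],[0.007,0,0],[0.007,0,0]],"rotation":[[0,0,0],[0,0,0],[0,0,0],[0,0,0],[0,0,0]]}'
python3 -m pendant '{"dp":[[-0.004,0,0],[-0.015,0,0],[-0.02,0,-0.02],[-0.02,0,-0.06],[-0.02,0,-0.1],[0.0,0,-0.115],[0.03,0,-0.115],[0.06,0,-0.115]],"rotation":[[0,0,0],[0,0,0],[0,0,0],[0,0,0],[0,0,0],[0,0,0],[0,0,0],[0,0,0]]}' 
python3 -m pendant '{"dp":[[0.005,0,0],[0.008,0,0],[0.008,0,0],[0.008,0,0],[0.008,0,0]],"rotation":[[0,0,0],[0,0,0],[0,0,0],[0,0,0],[0,0,0]]}' 0.09
python3 - <<'E'
from h import *
c=cap('wrist'); save(c,'w9',s=1.5); np.save('w9.npy',c,allow_pickle=True)
d=np.array([np.cos(.162),np.sin(.162)])
T=T_tool(); P=T[:2,3]-[537,-281.3]; print(P@d,P@[-d[1],d[0]],T[2,3])
r=red(c,(100,50,400,256)); print(r[1],r[2]); P=onz(c,[r[2][0]],44.5)[0][:2]-[537,-281.3];print(P@d,P@[-d[1],d[0]])
E
```

```text
time: 22.78
tool_pos: [515.6, -285.5, 15.2]
tcp_rot: [3.141, -0.0, 0.16]
contact_force: [-0.9, 0.4, 0.3]
grip_width: 0.4
finger_force: 0.7
time: 23.78
tool_pos: [575.4, -276.3, 132.5]
tcp_rot: [3.14, -0.002, 0.159]
contact_force: [-0.4, -0.0, 0.1]
grip_width: 0.5
finger_force: 0.0
time: 24.4
tool_pos: [582.1, -274.9, 130.2]
tcp_rot: [3.142, 0.0, 0.159]
contact_force: [-0.4, -0.1, -0.2]
grip_width: 45.7
finger_force: 0.0
45.68147610354685 -0.9464904193321813 130.21174445892373
[232 164  43   8 168] ((253.0, 167.5), (7.0, 42.0), 90.0)
70.43056734434356 0.01874854827869754
```

View pics/w9.png

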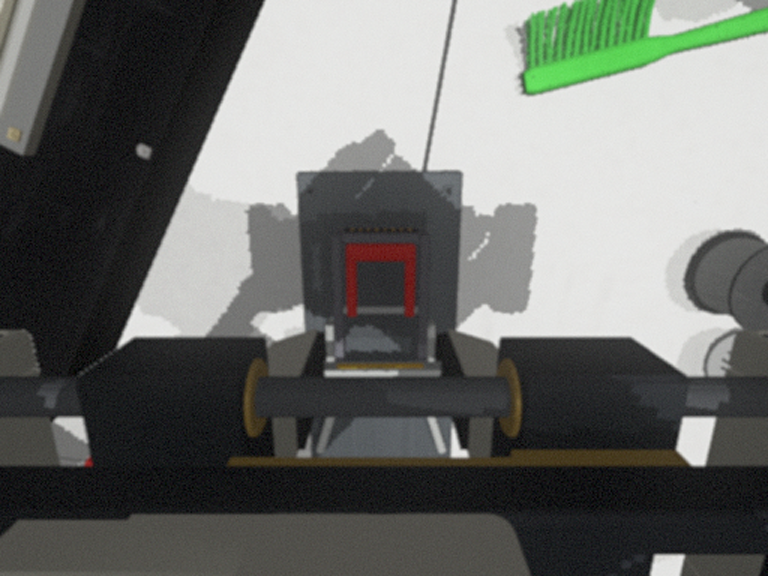

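The cassette stands out beyond the bar: contacts at row 230, folded handle bar at (380,251), flanks free at columns 335 and 430. I lower the opened fingers over its flanks and grip.

```bash
python3 -m pendant '{"dp":[[-0.002,-0.001,0],[-0.004,-0.001,0],[-0.006,-0.001,0],[-0.006,-0.001,0.01],[-0.006,-0.001,0.025],[-0.006,-0.001,0.04],[-0.006,-0.001,0.05],[-0.006,-0.001,0.05]],"rotation":[[0,0,-0.003],[0,0,-0.003],[0,0,-0.003],[0,0,-0.003],[0,0,-0.003],[0,0,-0.003],[0,0,-0.003],[0,0,-0.003]]}' 0.09
python3 -m pendant '{"dp":[[0,0,0.01],[0,0,0.025],[0,0,0.04],[0,0,0.055],[0,0,0.063],[0,0,0.067],[0,0,0.067]],"rotation":[[0,0,0],[0,0,0],[0,0,0],[0,0,0],[0,0,0],[0,0,0],[0,0,0]]}'
python3 -m pendant '{"dp":[[0,0,0],[0,0,0],[0,0,0],[0,0,0],[0,0,0],[0,0,0]],"rotation":[[0,0,0],[0,0,0],[0,0,0],[0,0,0],[0,0,0],[0,0,0]]}' 0.05
```

```text
time: 25.45
tool_pos: [575.9, -274.3, 78.8]
tcp_rot: [-3.14, 0.002, 0.163]
contact_force: [-0.2, 0.3, 0.3]
grip_width: 90.0
finger_force: 0.0
time: 26.32
tool_pos: [576.5, -274.7, 13.1]
tcp_rot: [3.141, -0.0, 0.163]
contact_force: [0.4, 0.0, -0.8]
grip_width: 90.0
finger_force: 0.0
time: 27.08
tool_pos: [576.5, -274.7, 13.3]
tcp_rot: [3.141, -0.0, 0.163]
contact_force: [-0.4, -0.0, 1.5]
grip_width: 55.6
finger_force: 30.0
```

```bash
python3 -m pendant '{"dp":[[0.002,0,0],[0.006,0,0],[0.011,0,0],[0.016,0,0],[0.021,0,0],[0.024,0,0],[0.025,0,0],[0.025,0,0]],"rotation":[[0,0,0],[0,0,0],[0,0,0],[0,0,0],[0,0,0],[0,0,0],[0,0,0],[0,0,0]]}'
python3 - <<'E'
from h import *
c=cap('wrist'); d=np.array([np.cos(.162),np.sin(.162)])
r=red(c,(100,50,400,300)); print(r[1],r[2]); save(c,'w10',s=1.5)
for p in [(r[1][0],r[1][1]),(r[1][0]+r[1][2],r[1][1])]:
    P=onz(c,[p],44.5)[0][:2]-[537,-281.3];print(P@d,P@[-d[1],d[0]])
T=T_tool(); P=T[:2,3]-[537,-281.3]; print(P@d)
E
```

```text
time: 28.08
tool_pos: [601.4, -270.6, 13.3]
tcp_rot: [3.141, 0.0, 0.163]
contact_force: [-4.6, 0.1, 5.4]
grip_width: 56.0
finger_force: 30.0
[259 196  25   6  92] ((271.0517272949219, 198.3793182373047), (24.249282836914062, 4.4014105796813965), 4.763641834259033)
99.4935508935287 -1.995978870037403
99.50420816642405 -13.33107650866497
65.26242983331893
```

The folded handle's front edge is at lane +99.5, so the cassette's centre is about 60 mm beyond the bar and its rear is some 9 mm clear. I lift it straight up, then go back over the gauge to x≈0.40.

```bash
python3 -m pendant '{"dp":[[0,0,-0.003],[0,0,-0.01],[0,0,-0.03],[0,0,-0.055],[0,0,-0.08],[0,0,-0.105],[0,0,-0.125],[0,0,-0.137]],"rotation":[[0,0,0],[0,0,0],[0,0,0],[0,0,0],[0,0,0],[0,0,0],[0,0,0],[0,0,0]]}'
python3 -m pendant '{"dp":[[-0.005,0,0],[-0.02,0,0],[-0.045,0,0],[-0.075,0,0],[-0.105,0,0],[-0.135,0,0],[-0.165,0,0],[-0.19,0,0]],"rotation":[[0,0,0],[0,0,0],[0,0,0],[0,0,0],[0,0,0],[0,0,0],[0,0,0.02],[0,0,0.04]]}'
python3 - <<'E'
from h import *
go([400,-150,150],0.03); go([400,200,150],0.03)
E
```

```text
time: 29.12
tool_pos: [601.6, -270.6, 151.3]
tcp_rot: [3.141, -0.001, 0.163]
contact_force: [0.4, -0.0, -3.4]
grip_width: 55.8
finger_force: 30.0
time: 30.12
tool_pos: [411.8, -301.0, 149.1]
tcp_rot: [-3.14, 0.001, 0.122]
contact_force: [0.4, -0.5, -2.9]
grip_width: 56.0
finger_force: 30.0
dp [ 0.0066 -0.1513 -0.0007] rot [-0.0014  0.0014  0.0919]
dp [ 4.920e-02 -4.987e-01 -2.000e-04] rot [-0.0014  0.0014  0.0919]
```

```bash
python3 -m pendant '{"dp":[[0.001,-0.01,0],[0.003,-0.035,0],[0.006,-0.07,0],[0.01,-0.105,0],[0.014,-0.14,0],[0.018,-0.175,0],[0.021,-0.21,0],[0.024,-0.245,0]],"rotation":[[0,0,0.01],[0,0,0.02],[0,0,0.03],[0,0,0.045],[0,0,0.06],[0,0,0.075],[0,0,0.09],[0,0,0.092]]}'
python3 -m pendant '{"dp":[[0,-0.035,0],[0,-0.07,0],[0,-0.105,0],[0,-0.14,0],[0,-0.175,0],[0,-0.205,0],[0,-0.23,0],[0,-0.245,0]],"rotation":[[0,0,0],[0,0,0],[0,0,0],[0,0,0],[0,0,0],[0,0,0],[0,0,0],[0,0,0]]}'
python3 -m pendant '{"dp":[[0.003,-0.015,0],[0.008,-0.03,0],[0.008,-0.05,0],[0.01,-0.07,0],[0.01,-0.085,0],[0.01,-0.095,0],[0.01,-0.1,0],[0.01,-0.1,0]],"rotation":[[0,0,0],[0,0,0],[0,0,0],[0,0,0],[0,0,0],[0,0,0],[0,0,0],[0,0,0]]}'
python3 - <<'E'
from h import *
c=cap('wrist'); save(c,'w11',s=1.5); np.save('w11.npy',c,allow_pickle=True); go([466,350,150],0.03)
for P in [(525,445,25),(529,261,25)]: print(proj(c,P)*1.5)
E
```

```text
time: 31.12
tool_pos: [407.2, -53.5, 149.7]
tcp_rot: [-3.141, 0.0, 0.031]
contact_force: [0.5, -0.9, -3.1]
grip_width: 55.8
finger_force: 30.0
time: 32.12
tool_pos: [399.3, 191.1, 149.7]
tcp_rot: [3.142, 0.001, 0.033]
contact_force: [0.5, -0.4, -3.6]
grip_width: 55.9
finger_force: 30.0
time: 33.12
tool_pos: [406.8, 289.8, 150.0]
tcp_rot: [3.141, 0.0, 0.031]
contact_force: [-0.6, 0.1, -3.3]
grip_width: 55.9
finger_force: 30.0
dp [ 0.0611 -0.0586  0.    ] rot [0.0003 0.0002 0.0007]
[[125.54843122  75.4802166 ]]
[[436.29163992  78.74623581]]
```

View pics/w11.png

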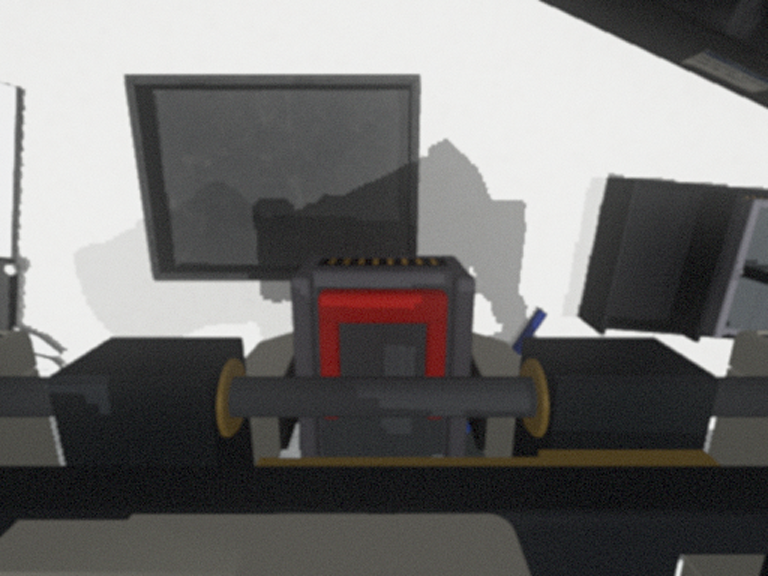

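The wrist view shows the tray with rim corners at (125,76), (420,75) and (155,279). The cassette is level in the grip with the handle folded (bar at 383,305).

Run:
```python
from h import *
c=np.load('w11.npy',allow_pickle=True).item()
for p in [(125,76),(420,75),(155,279),(419,243)]: print(onz(c,[np.array(p)/1.5],25)[0].round(1))
r=red(c,(100,50,400,300)); print(r[1]); print(onz(c,[(r[1][0],r[1][1]),(r[1][0]+r[1][2],r[1][1])],181).round(1))
```

```text
[524.7 445.4  25. ]
[530.7 270.8  25. ]
[400.6 440.8  25. ]
[430.3 266.   25. ]
[ 212  195   85   55 2064]
[[440.8 310.  181. ]
 [442.  271.5 181. ]]
```

```bash
python3 -m pendant '{"dp":[[0.005,-0.005,0],[0.015,-0.015,0],[0.03,-0.03,0],[0.045,-0.043,0],[0.056,-0.054,0],[0.063,-0.061,0.005],[0.066,-0.063,0.015],[0.066,-0.063,0.03]],"rotation":[[0,0,-0.004],[0,0,-0.004],[0,0,-0.004],[0,0,-0.004],[0,0,-0.004],[0,0,-0.004],[0,0,-0.004],[0,0,-0.004]]}'
python3 -m pendant '{"dp":[[0,0,0.015],[0,0,0.033],[0,0,0.051],[0,0,0.069],[0,0,0.085],[0,0,0.097],[0,0,0.105],[0,0,0.108]],"rotation":[[0,0,0],[0,0,0],[0,0,0],[0,0,0],[0,0,0],[0,0,0],[0,0,0],[0,0,0]]}'
python3 -m pendant '{"dp":[[0,0,0.001],[0,0,0.002],[0,0,0.003],[0,0,0.003]],"rotation":[[0,0,0],[0,0,0],[0,0,0],[0,0,0]]}'
```

```text
time: 34.17
tool_pos: [470.8, 354.6, 119.1]
tcp_rot: [3.141, 0.0, 0.035]
contact_force: [0.2, 0.0, -3.2]
grip_width: 55.7
finger_force: 30.0
time: 35.17
tool_pos: [470.8, 354.8, 11.7]
tcp_rot: [3.141, 0.0, 0.035]
contact_force: [-0.1, -0.3, -2.3]
grip_width: 55.8
finger_force: 30.0
time: 35.67
tool_pos: [470.9, 354.8, 9.2]
tcp_rot: [3.142, -0.0, 0.035]
contact_force: [0.4, 0.0, -2.4]
grip_width: 55.7
finger_force: 30.0
```

```bash
python3 -m pendant '{"dp":[[0,0,0.0005],[0,0,0.001],[0,0,0.0015],[0,0,0.0015]],"rotation":[[0,0,0],[0,0,0],[0,0,0],[0,0,0]]}'
python3 -m pendant '{"dp":[[0,0,0.0003],[0,0,0.0006],[0,0,0.0006]],"rotation":[[0,0,0],[0,0,0],[0,0,0]]}'
```

```text
time: 36.17
tool_pos: [470.8, 354.8, 7.7]
tcp_rot: [3.142, -0.0, 0.035]
contact_force: [-0.4, -0.0, -2.5]
grip_width: 56.1
finger_force: 30.0
time: 36.55
tool_pos: [470.8, 354.8, 7.7]
tcp_rot: [-3.142, -0.0, 0.035]
contact_force: [-2.9, -1.6, 5.1]
grip_width: 55.8
finger_force: 30.0
```

Contact with the tray floor is firm. I open, lift away and look.

```bash
python3 -m pendant '{"dp":[[0,0,0],[0,0,0],[0,0,0],[0,0,-0.005],[0,0,-0.025],[0,0,-0.05],[0,0,-0.08],[0,0,-0.11]],"rotation":[[0,0,0],[0,0,0],[0,0,0],[0,0,0],[0,0,0],[0,0,0],[0,0,0],[0,0,0]]}' 0.075
python3 -m pendant '{"dp":[[-0.02,0,-0.02],[-0.05,0,-0.04],[-0.075,0,-0.06],[-0.09,0,-0.07],[-0.09,0,-0.07],[-0.09,0,-0.07]],"rotation":[[0,0,0],[0,0,0],[0,0,0],[0,0,0],[0,0,0],[0,0,0]]}'
python3 - <<'E'
from h import *
c=cap('wrist'); save(c,'w12',s=1.5)
r=red(c,(0,0,512,300)); print(r[1]); b=[(r[1][0],r[1][1]),(r[1][0]+r[1][2],r[1][1])]; print(onz(c,b,38.5).round(1))
E
```

```text
time: 37.55
tool_pos: [470.8, 354.8, 118.2]
tcp_rot: [3.142, -0.0, 0.035]
contact_force: [-0.9, -1.0, 0.1]
grip_width: 75.2
finger_force: 0.0
time: 38.3
tool_pos: [381.4, 351.6, 186.4]
tcp_rot: [3.141, 0.0, 0.035]
contact_force: [-0.5, 0.4, -0.0]
grip_width: 75.3
finger_force: 0.0
[234  55  42  47 886]
[[503.7 375.3  38.5]
 [505.1 334.9  38.5]]
```

View pics/w12.png

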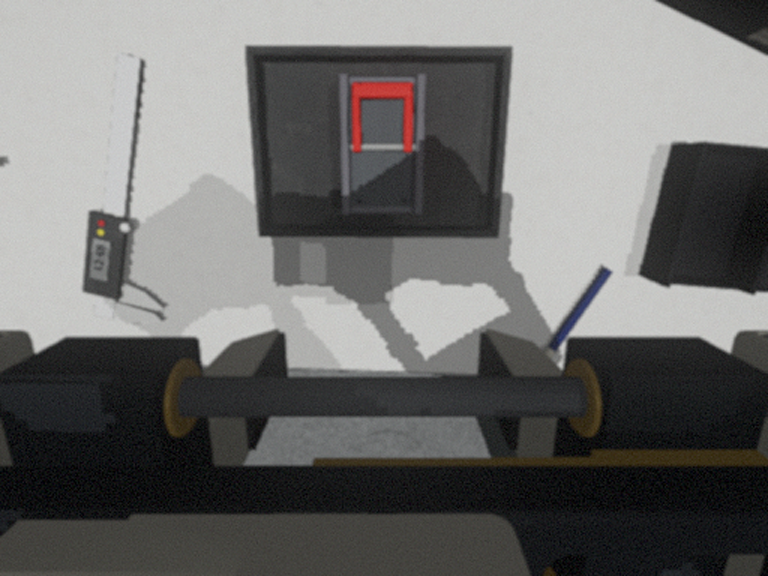

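The last view shows the cassette flat inside the tray at (382,143), with its handle folded (bar at 382,90) and the gripper well clear. I hand in.

```bash
python3 -c "
from plant import workorder
print(workorder.close_job())"
```

```text
the job is handed in; nothing more can be done
None
```

The red-handled cassette went under the bar with its handle folded and now lies flat in the black tray, handed in at about 38 s with no verdict shown; I viewed 13 pictures, over the limit of 10.

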